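Open a stuck jar in the bench brace

TASK

The black screw lid of the square white jar is stuck tight. Stand the jar upright and fully down in the square well of the wooden brace that is screwed to the table, so that it cannot turn, then unscrew the lid anticlockwise until its threads let go and raise it straight up to about a finger's width above the jar's mouth. Finish still holding the lid there, level and over the mouth, with the jar left down in the well; do not tip the jar over or shift the other things on the table.

Things in the scene. Friction and masses are not known exactly. Their poses are not given: they have to be found in the camera images.
- jar: loose white plastic jar, about 0.3 kg: body 56 mm square (corners rounded 9 mm), straight-sided to 45 mm height, shoulder to 53 mm, round neck above; 79 mm tall with lid. Origin: centre of underside; z up, x and y square to the flat sides; a quarter turn changes nothing. Grip two flat sides 40 to 50 mm above the underside: the fingertips then clear the brace and the palm the lid
- mouth (a point): centre of the jar's mouth, at its rim, 74 mm above the jar's underside, axes as the jar's. The neck is 32 mm across and carries an ordinary right-hand thread of three starts, 20 mm climb per full turn
- lid: black ribbed screw lid on the jar: 50 mm outside diameter, 22 mm tall, 0.065 kg. Origin: centre of its lower edge, on the axis, z up. Screwed tight, its lower edge is 58 mm above the jar's underside (16 mm below the rim) and its yaw equals the jar's. The whole jar can be lifted by it
- lid_grip (a point): point on the lid's axis at the height to grip, 16 mm above its lower edge (fingertips clear the shoulder). It opens anticlockwise seen from above (its yaw grows), climbing 4 mm; the threads let go 90 degrees (1.57 rad) past tight, then it lifts off. A jammed rubber liner makes the first 40 degrees stiff (under 1 N m). Held down and turned beyond 105 degrees, it catches under the next thread
- jar_brace: the fixed wooden brace, a block 104 x 104 mm in plan and 30 mm tall on a 10 mm board 104 mm (x) by 168 mm (y) that sticks out at both sides and carries four screws. Origin: centre of its underside, on the table; z up, x and y along its edges
- well (a point): centre of the floor of the brace's square well, 10 mm above the table; axes as the brace's. The well is 59 mm square and 20 mm deep (1.5 mm play round the jar, which can turn up to 6 degrees in it); the top 5 mm of its walls slope out at 45 degrees as a lead-in. The jar fits in any of four quarter turns; fully down, its underside rests on this floor
- rinse_jar: bystander: clear rinsing jar of grey water, 73 mm across, 100 mm tall, behind the work at the left; origin: centre of its underside
- stapler: bystander: red and black stapler, 34 x 136 x 48 mm, behind the work at the right; origin: centre of its underside
- blue_tape: bystander: roll of blue tape lying flat, 80 mm across, 19 mm high, at the right; origin: centre of its underside
- scraper: bystander: red-handled scraper lying flat, 22 x 210 x 18 mm, at the left; origin: centre of its underside
Mind the look-alikes: they are no part of the job. What is shaped like the jar but pink is not meant. Of the things that look like the lid, the smaller one is meant.

How it is judged (in metres and radians):
On the way, in this order (a step that is already met when the one before it is completed fails the run):
1. the jar stands fully down in the brace's well with its lid still screwed on (horizontal distance between jar and well below 0.005 m and z of jar in the frame of well below 0.003 m and z of lid in the frame of jar below 0.0595 m), for 0.2 s.
2. the lid comes up off its tight seat (over 2 mm) while the jar stays in the well (horizontal distance between jar and well below 0.005 m and z of jar in the frame of well below 0.008 m and z of lid in the frame of jar above 0.0602 m), for 0.1 s.
At the end, for the whole second after the job is handed in: Lid held by the fingers, still, tilted under 11 degrees, lower edge 3 to 35 mm above the jar's rim, axis within 15 mm of the jar's; jar in the well within 3 mm of its floor and 5 mm of its centre, touched by neither lid nor robot; bystanders moved under 30 mm, jar never tipped over 45 degrees (horizontal distance between jar and well below 0.005 m and z of jar in the frame of well below 0.003 m and z of lid in the frame of jar between 0.077 and 0.109 m and horizontal distance between lid and jar below 0.015 m and angle between lid's own z axis and vertical below 0.2 rad and contact force between the fingers and lid above 1 N and contact force between lid and jar below 0.05 N and contact force between the arm and jar below 0.5 N and linear speed of lid below 0.05 m/s); the arm keeps its last pose, push and grip.
It fails at once if the jar is tipped by more than 45 degrees (angle between jar's own z axis and vertical above 0.785 rad).
It fails at once if a bystander is shifted by more than 30 mm (distance of any of rinse_jar, stapler, blue_tape, scraper from where it was at the start of the episode above 0.03 m).
It also fails if it takes over 58 s, if anything falls off the work surface, if the arm or the gripper's body presses on something with over 40 N, if the wrist force passes 120 N, or if a joint passes its speed limit or range.

ROBOT

A 6-joint arm with a two-finger parallel gripper is mounted at the origin on a cart in front of the work surface, level with it; the furniture and walls round the work are solid. World frame = base frame: x ahead of the robot, y to its left, z up, the work surface at z = 0. Lengths are in mm, angles in rad, forces in N, time in s.
With the tool pointing down it reaches from about 275 to 1000 mm from the base axis. Payload 8.4 kg.
Tool frame: the origin (TCP) lies at the very end of the fingers, on their centre line; the grasp point (between the pads) lies 19 mm behind it (r.tcp_to_grasp is the distance from the TCP to the grasp point, in mm); z points along the fingers, y is the line along which they close (so a half turn about z gives the same grasp; the last joint's range is limited). The gripper opens to 85 mm and grips with 20 to 120 N. Pads are 22 mm wide; open, the fingers measure 114 mm over their backs; the gripper's body (76 mm by 85 mm) begins 54 mm behind the grasp point. The pads swing forward as they close: fully open they stand 13 mm farther back than shut.
Start: joints at [1.225, 0.353, 1.633, -0, 1.155, -0.002], TCP at [210.666, 588.428, 231.281] pointing down, gripper open.
Joint ranges: [-2.63, 2.63], [-0.92, 2.1], [0.06, 2.66], [-1.3, 4.44], [0, 2.69], [-3.02, 3.02]. Speed limits (rad/s): [2.22, 2.22, 2.79, 3.14, 3.14, 3.14].

INTERFACE

Orientations are given as [roll, pitch, yaw] about the fixed x, y, z axes, in that order (R = Rz(yaw) Ry(pitch) Rx(roll)).
In Python, from rig import r gives the robot as it stands. The module is installed in compiled form; this text tells all that it offers.
- The arm moves only by the tool play_rows, never from a script. Its argument "rows" is a list of rows, each an object with "dp": the shift along the tool's x, y, z in units of 40 mm (1.0 is 40 mm), a list of three; "turn": the turn, a rotation vector about the tool's x, y, z in units of 6 degrees (1.0 is 6 degrees), a list of three; "fingers": the closure, from 0 (fully open) to 1 (shut). In form: [{"dp": [tx, ty, tz], "turn": [wx, wy, wz], "fingers": fingers}, ...]. A call has 1 to 5 rows; each row shifts and turns the commanded pose from where the row before left it, along the tool's axes as they then stand; what a row does not reach is not made up. A row lasts 1/12 s, in which the tool goes at most 41.7 mm and 7.16 degrees, less where a joint would pass 70% of its speed; a pose out of reach is approached as far as the arm can. A call is refused whole if a number of a shift passes 1 or a number of a turn 1, either way. A call with a gripper value outside its range is refused whole. The fingers move at their own pace and stop on an object; "force" is the grip in N (left out, the last holds). Time passes only in rows, so rows that do not move let the fingers close. It gives the time, the measured TCP pose, the force, the opening and the grip force at its end, in the units of the state.
- r.sense(): the state, without advancing time (a new reading comes with each control period).
- r.grab_frame(name): name is "scene" or "top" or "wrist"; returns a dict with "pixels" (480x640x3 uint8, red, green, blue), "fx", "fy", "cx", "cy" (pixels), "pose" (4x4, takes a point from camera to world coordinates). Camera axes: x right, y down, z forward; pixel columns grow to the right and rows downward; lengths in mm; the calibration is good to about 2 mm. A picture is of the moment at which its call begins. There is no depth.
- r.sign_off(): hands the job in; it is judged then, once.
The state is a dict: "clock": time; "qpos": joint angles; "qvel": joint speeds; "joint_efforts": joint torques, N m; "eef_pos": TCP position; "tcp_rot": TCP orientation; "contact_force": force on the tool from outside, world axes, zero at the start; "wrist_torque": the same for the moment, N m; "opening": opening from 0.0 (shut) to 1.0 (fully open); "grasp_force": force on a finger pad.
Only numpy, scipy, OpenCV 4.12 (cv2) and the standard library are available. Lean on these libraries where they do the work, as an engineer would, in place of code of your own. Each camera call takes 0.05 s, during which the arm holds its last target. There are 200 camera calls.

## Working session

There is one attempt and no reset: what is moved stays moved. The work goes in short steps, Python scripts to look and compute and a tool call to move; the robot and the scene stay as the last step left them, time stands still between calls to the robot, and variables do not carry over. Pictures are saved under pics/ and viewed, at most 13 in all, crops included, and the job is handed in when it is done.

Besides the shell and the picture viewer there is one more tool, called after "Call:" as name(argument=value, ...) on one line, values as JSON. play_rows: Moves the arm, as the interface text tells. Its arguments: {"type":"object","properties":{"rows":{"type":"array"},"force":{"type":"number"}},"required":["rows"]}

```bash
mkdir -p pics
python3 - <<'E'
from rig import r
import cv2,numpy as np
s=r.sense();print(s)
for n in("scene","top"):
    f=r.grab_frame(n);cv2.imwrite(f"pics/{n}0.png",f["pixels"][:,:,::-1]);print(n,f["fx"],f["cx"],f["cy"],np.round(f["pose"],3).tolist())
    np.savez(f"{n}0.npz",**f)
E
```

```text
{'clock': 0.0, 'qpos': array([ 1.22459370e+00,  3.53638287e-01,  1.63410108e+00,  1.21401694e-06,
        1.15518256e+00, -2.41588660e-03]), 'qvel': array([-0.00103008, -0.00220602, -0.0010179 , -0.00026215,  0.00014329,
       -0.00063839]), 'joint_efforts': array([ 1.01416259e-03, -6.05268645e+01, -3.42064297e+01, -7.04723746e-07,
        9.69446555e-03,  1.01163221e-05]), 'eef_pos': array([210.51549665, 588.00177432, 230.58197293]), 'tcp_rot': array([-3.14026339e+00, -4.32138049e-06,  2.79780542e+00]), 'contact_force': array([0.55986173, 0.84256035, 1.09101639]), 'wrist_torque': array([-0.0231305 , -0.02722323,  0.03072775]), 'grasp_force': 0.0, 'opening': 1.000202990855968}
scene 616.3698541379335 310.6099870101565 239.34021385322433 [[0.566, -0.57, 0.596, -374.949], [-0.825, -0.384, 0.415, -609.911], [-0.008, -0.727, -0.687, 1191.017], [0.0, 0.0, 0.0, 1.0]]
top 484.4710320804597 323.2503568559453 235.30224627682506 [[0.007, -0.983, 0.182, 412.849], [-1.0, -0.011, -0.025, 87.491], [0.026, -0.181, -0.983, 1136.519], [0.0, 0.0, 0.0, 1.0]]
```

View pics/top0.png

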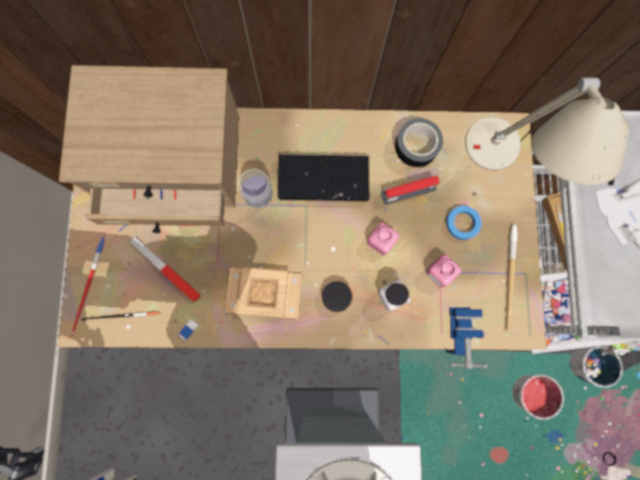

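View pics/scene0.png

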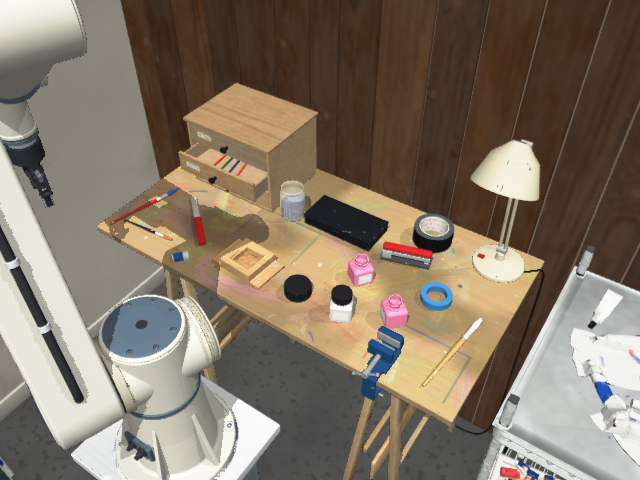

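```bash
cat > h.py <<'E'
import numpy as np,cv2
def ray(f,u,v):
    P=np.array(f["pose"]);d=P[:3,:3]@np.array([(u-f["cx"])/f["fx"],(v-f["cy"])/f["fy"],1.]);return P[:3,3],d
def onz(f,u,v,z):
    o,d=ray(f,u,v);return (o+d*(z-o[2])/d[2])[:2]
def proj(f,p):
    P=np.array(f["pose"]);c=P[:3,:3].T@(np.array(p,float)-P[:3,3]);return np.array([f["fx"]*c[0]/c[2]+f["cx"],f["fy"]*c[1]/c[2]+f["cy"]])
def blob(m,lo=0):
    n,l,s,c=cv2.connectedComponentsWithStats(m.astype(np.uint8));return [(s[i].tolist(),c[i].round(1).tolist()) for i in range(1,n) if s[i][4]>lo]
def load(n): 
    z=np.load(n+".npz");return {k:z[k] for k in z}
E
python3 - <<'E'
from h import *
f=load("top0");I=f["pixels"].astype(int)
m=I.max(2)<60
for s,c in blob(m[260:320,300:420],50):
    u,v=s[0]+300+s[2]/2-.5,s[1]+260+s[3]/2-.5;print(s,u,v,onz(f,u,v,79),onz(f,u,v,22))
w=(I.min(2)>165)
print([(s,c) for s,c in blob(w[270:320,370:420],30)])
a=f["pixels"][230:340,200:430,::-1];cv2.imwrite("pics/c1.png",cv2.resize(a,None,fx=3.4,fy=3.4,interpolation=cv2.INTER_CUBIC))
E
```

```text
[24, 23, 26, 26, 342] 336.5 295.5 [475.61078381  31.1105301 ] [478.99363566  28.07163371]
[87, 25, 20, 19, 231] 396.5 294.0 [479.95273571 -99.85497565] [ 483.56961765 -109.95287921]
[([11, 20, 19, 21, 94], [19.0, 32.8])]
```

View pics/c1.png

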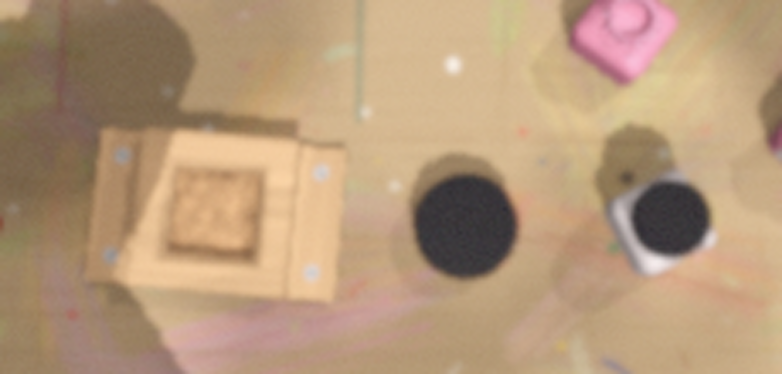

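Run:
```python
from h import *
f=load("top0")
g=lambda x,y,z:onz(f,200+(x+.5)/3.4-.5,230+(y+.5)/3.4-.5,z)
S=np.array([g(*p,11) for p in[(122,155),(110,256),(321,172),(312,272)]]);print(S.round(1),S.mean(0))
for i,j in((0,1),(2,3),(0,2),(1,3)):
    d=S[i]-S[j];print(np.degrees(np.arctan2(d[1],d[0])),np.hypot(*d))
C=np.array([g(*p,48) for p in[(612,212),(645,272),(715,240)]]);print(C.round(1),(C[0]+C[2])/2)
for i in(0,2):
    d=C[i]-C[1];print(np.degrees(np.arctan2(d[1],d[0])),np.hypot(*d))
from rig import r
w=r.grab_frame("wrist");P=w["pose"];s=r.sense()
print(P.round(3),w["fx"],s["eef_pos"])
from scipy.spatial.transform import Rotation as R
Rt=R.from_euler("xyz",s["tcp_rot"]).as_matrix();print((Rt.T@(P[:3,3]-s["eef_pos"])).round(1),(Rt.T@P[:3,:3]).round(3))
print(Rt.round(3))
```

```text
[[524.4 261.7]
 [456.2 267.1]
 [514.  126.1]
 [446.5 131. ]] [485.26640504 196.47550887]
-4.49135262600992 68.42747630871332
-4.127878754538055 67.68439598387651
85.64035881995565 136.0200075506584
85.9525315665572 136.4531175342342
[[ 486.1  -67.5]
 [ 447.1  -88.6]
 [ 468.3 -135.3]] [ 477.16941338 -101.38243491]
28.478461593597263 44.37214235774074
-65.57066622240602 51.28611811559707
[[ 3.36000e-01  9.04000e-01  2.65000e-01  1.43758e+02]
 [ 9.42000e-01 -3.22000e-01 -9.60000e-02  6.12510e+02]
 [-1.00000e-03  2.82000e-01 -9.59000e-01  3.73232e+02]
 [ 0.00000e+00  0.00000e+00  0.00000e+00  1.00000e+00]] 404.7095120489452 [210.5495019  588.09736969 230.72337211]
[  71.1    0.3 -142.5] [[ 0.001 -0.959 -0.282]
 [ 1.     0.001 -0.   ]
 [ 0.    -0.282  0.959]]
[[-0.941  0.337 -0.   ]
 [ 0.337  0.941 -0.001]
 [ 0.    -0.001 -1.   ]]
```

Call:
play_rows(rows=[{"dp": [-0.4, -0.29, 0], "turn": [0, 0, 0], "fingers": 0}, {"dp": [-0.8, -0.57, 0], "turn": [0, 0, 0], "fingers": 0}, {"dp": [-0.8, -0.57, 0], "turn": [0, 0, 0], "fingers": 0}, {"dp": [-0.8, -0.57, 0], "turn": [0, 0, 0], "fingers": 0}, {"dp": [-0.8, -0.57, 0], "turn": [0, 0, 0], "fingers": 0}])

```text
clock: 0.57
eef_pos: [312.0, 441.5, 231.0]
tcp_rot: [-3.141, -0.0, 2.799]
contact_force: [-0.1, -0.2, 0.3]
opening: 1.002
grasp_force: 0.0
```

Call:
play_rows(rows=[{"dp": [-0.8, -0.57, 0], "turn": [0, 0, 0], "fingers": 0}, {"dp": [-0.8, -0.57, 0], "turn": [0, 0, 0], "fingers": 0}, {"dp": [-0.8, -0.57, 0], "turn": [0, 0, 0], "fingers": 0}, {"dp": [-0.8, -0.57, 0], "turn": [0, 0, 0], "fingers": 0}, {"dp": [-0.8, -0.57, 0], "turn": [0, 0, 0], "fingers": 0}])

```text
clock: 0.98
eef_pos: [424.4, 280.1, 231.3]
tcp_rot: [3.142, 0.0, 2.798]
contact_force: [1.2, 0.6, -0.1]
opening: 1.007
grasp_force: 0.0
```

Call:
play_rows(rows=[{"dp": [-0.8, -0.57, 0], "turn": [0, 0, 0], "fingers": 0}, {"dp": [-0.8, -0.57, 0], "turn": [0, 0, 0], "fingers": 0}, {"dp": [-0.5, -0.35, 0], "turn": [0, 0, 0], "fingers": 0}, {"dp": [0, 0, 0], "turn": [0, 0, 0], "fingers": 0}, {"dp": [0, 0, 0], "turn": [0, 0, 0], "fingers": 0}])

```text
clock: 1.4
eef_pos: [483.2, 196.3, 231.0]
tcp_rot: [-3.141, -0.001, 2.795]
contact_force: [-0.7, -0.5, -0.0]
opening: 1.005
grasp_force: 0.0
```

```bash
cat >> h.py <<'E'
from scipy.spatial.transform import Rotation as R
def go(r,x,y,z,psi):
    """print shift (mm/40, present tool axes) and turn (deg/6) to tool-down pose"""
    s=r.sense();A=R.from_euler("xyz",s["tcp_rot"]);B=R.from_euler("xyz",[np.pi,0,np.radians(psi)])
    print("t",round(s["clock"],2),"tcp",s["eef_pos"].round(1),"yaw",np.degrees(s["tcp_rot"][2]).round(2),"q",s["qpos"].round(2),"F",s["contact_force"].round(1),"T",s["wrist_torque"].round(2),"open",round(s["opening"],3),"grip",round(float(s["grasp_force"]),1))
    print("dp",(A.inv().apply(np.array([x,y,z])-s["eef_pos"])/40).round(3),"turn",(np.degrees((A.inv()*B).as_rotvec())/6).round(3))
E
python3 - <<'E'
from h import *
from rig import r
print(r.tcp_to_grasp)
go(r,480,-100,230,116)
w=r.grab_frame("wrist");np.savez("w1.npz",**w);cv2.imwrite("pics/w1.png",w["pixels"][:,:,::-1])
for p in [(485,196,40)]:print(proj(w,p))
E
```

```text
18.700000000000003
t 1.4 tcp [483.2 196.3 231. ] yaw 160.14 q [ 0.38  0.19  1.85  0.    1.1  -0.84] F [-0.7 -0.5 -0. ] T [ 0.02  0.02 -0.03] open 1.005 grip 0.0
dp [-2.442 -6.994  0.026] turn [-4.000e-03 -4.000e-03  7.356e+00]
[326.7886009  219.00119652]
```

View pics/w1.png

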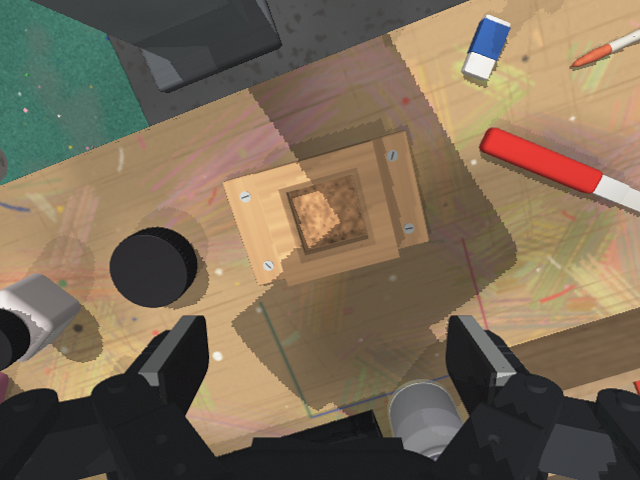

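Call:
play_rows(rows=[{"dp": [-0.2, -0.57, 0], "turn": [0, 0, 0], "fingers": 0}, {"dp": [-0.32, -0.92, 0], "turn": [0, 0, 0], "fingers": 0}, {"dp": [-0.32, -0.92, 0], "turn": [0, 0, 0], "fingers": 0}, {"dp": [-0.32, -0.92, 0], "turn": [0, 0, 0], "fingers": 0}, {"dp": [-0.32, -0.92, 0], "turn": [0, 0, 0], "fingers": 0}])

```text
clock: 1.87
eef_pos: [480.5, 17.3, 231.3]
tcp_rot: [3.141, -0.0, 2.8]
contact_force: [0.6, 0.1, -0.2]
opening: 1.0
grasp_force: 0.0
```

Call:
play_rows(rows=[{"dp": [-0.32, -0.92, 0], "turn": [0, 0, 0], "fingers": 0}, {"dp": [-0.32, -0.92, 0], "turn": [0, 0, 0], "fingers": 0}, {"dp": [-0.32, -0.9, 0], "turn": [0, 0, 0], "fingers": 0}, {"dp": [0, 0, 0], "turn": [0, 0, 0.7], "fingers": 0}, {"dp": [0, 0, 0], "turn": [0, 0, 1], "fingers": 0}])

```text
clock: 2.28
eef_pos: [480.2, -99.5, 231.2]
tcp_rot: [3.142, -0.0, 2.615]
contact_force: [-0.2, 0.5, 0.4]
opening: 0.999
grasp_force: 0.0
```

Call:
play_rows(rows=[{"dp": [0, 0, 0], "turn": [0, 0, 1], "fingers": 0}, {"dp": [0, 0, 0], "turn": [0, 0, 1], "fingers": 0}, {"dp": [0, 0, 0], "turn": [0, 0, 1], "fingers": 0}, {"dp": [0, 0, 0], "turn": [0, 0, 1], "fingers": 0}, {"dp": [0, 0, 0], "turn": [0, 0, 1], "fingers": 0}])

```text
clock: 2.7
eef_pos: [480.3, -97.2, 231.2]
tcp_rot: [-3.142, -0.001, 2.093]
contact_force: [0.5, 0.6, -0.9]
opening: 1.003
grasp_force: 0.0
```

Call:
play_rows(rows=[{"dp": [0, 0, 0], "turn": [0, 0, 0.65], "fingers": 0}, {"dp": [0, 0, 0], "turn": [0, 0, 0], "fingers": 0}, {"dp": [0, 0, 0], "turn": [0, 0, 0], "fingers": 0}])

```text
clock: 2.95
eef_pos: [480.4, -97.6, 231.3]
tcp_rot: [3.142, -0.0, 2.032]
contact_force: [-0.1, -0.6, -0.4]
opening: 1.0
grasp_force: 0.0
```

Run:
```python
from h import *
from rig import r
w1=load("w1")
S=np.array([onz(w1,*p,11) for p in[(393,156),(408,228),(245,197),(268,266)]]);print("screws",S.round(1),S.mean(0))
for i,j in((0,1),(2,3),(0,2),(1,3)):
    d=S[i]-S[j];print(np.degrees(np.arctan2(d[1],d[0])).round(2),np.hypot(*d).round(1))
go(r,480,-100,230,116)
w=r.grab_frame("wrist");np.savez("w2.npz",**w);cv2.imwrite("pics/w2.png",w["pixels"][:,:,::-1])
print(proj(w,(480,-100,79)))
```

```text
screws [[457.6 267.5]
 [524.3 261.3]
 [446.9 131.4]
 [514.8 126.1]] [485.90696009 196.56960505]
174.72 66.9
175.54 68.1
85.52 136.5
86.01 135.6
t 2.95 tcp [480.4 -97.6 231.3] yaw 116.42 q [-0.2   0.14  1.91  0.    1.09 -0.66] F [-0.1 -0.6 -0.4] T [-0.04 -0.02 -0.01] open 1.0 grip 0.0
dp [-0.049 -0.037  0.031] turn [ 0.    -0.003  0.071]
[323.95218439 230.78961333]
```

View pics/w2.png

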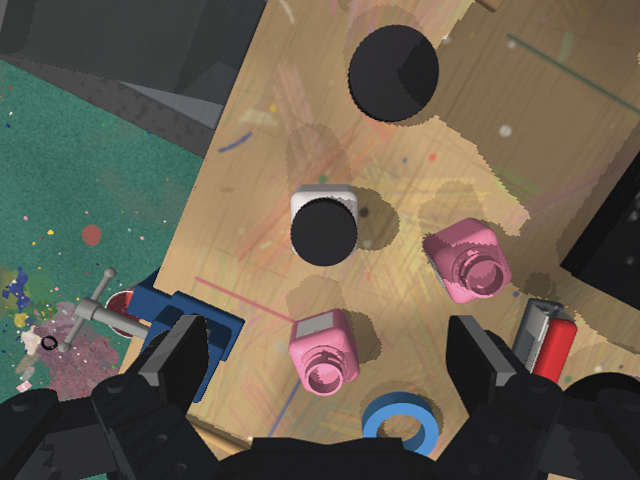

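Run:
```python
from h import *
w=load("w2");I=w["pixels"].astype(int)
sub=I[170:280,270:380]
m=(sub.max(2)<70)
for s,c in blob(m,300):
    u,v=270+s[0]+s[2]/2-.5,170+s[1]+s[3]/2-.5;print("lid",s,u,v,onz(w,u,v,79).round(1),onz(w,u,v,75).round(1))
wh=((sub.min(2)>150)&(sub.max(2)-sub.min(2)<25)).astype(np.uint8)
print([b for b in blob(wh,40)])
n,l,st,_=cv2.connectedComponentsWithStats(wh);k=1+st[1:,4].argmax();wh=l==k
x0,y0,ww,hh,_=st[k]
top=[(x+270,np.argmax(wh[:,x])+170-.5) for x in range(x0+10,x0+ww-10)]
lef=[(np.argmax(wh[y])+270-.5,y+170) for y in range(y0+10,min(y0+40,y0+hh-2))]
rig=[(x0+ww-1-np.argmax(wh[y,x0:x0+ww][::-1])+270+.5,y+170) for y in range(y0+8,y0+22)]
print(top[::6],lef[::4],rig[::3])
for nm,P in(("top",top),("left",lef),("right",rig)):
    for z in(0,45,):
        Q=np.array([onz(w,*p,z) for p in P]);vx,vy,a,b=cv2.fitLine(Q.astype(np.float32),cv2.DIST_HUBER,0,.01,.01).ravel()
        nrm=np.array([-vy,vx]);print(nm,z,np.degrees(np.arctan2(vy,vx)).round(2),"dist from lid axis",((Q.mean(0)-onz(w,324,232,79))@nrm).round(1))
```

```text
lid [21, 28, 67, 68, 3533] 324.0 231.5 [ 480.3 -100.5] [ 480.7 -101.4]
[([20, 22, 66, 32, 591], [43.9, 28.7])]
[(300, np.float64(191.5)), (306, np.float64(191.5)), (312, np.float64(191.5)), (318, np.float64(191.5)), (324, np.float64(191.5)), (330, np.float64(191.5)), (336, np.float64(191.5)), (342, np.float64(191.5))] [(np.float64(289.5), 202), (np.float64(289.5), 206), (np.float64(290.5), 210), (np.float64(290.5), 214), (np.float64(290.5), 218)] [(np.float64(355.5), 200), (np.float64(305.5), 203), (np.float64(300.5), 206), (np.float64(298.5), 209), (np.float64(296.5), 212)]
top 0 26.48 dist from lid axis 18.7
top 45 26.48 dist from lid axis 25.4
left 0 -61.34 dist from lid axis -32.3
left 45 -61.34 dist from lid axis -27.8
right 0 62.72 dist from lid axis 14.7
right 45 61.75 dist from lid axis 19.9
```

Call:
play_rows(rows=[{"dp": [-0.06, -0.04, 0.5], "turn": [0, 0, 0], "fingers": 0}, {"dp": [0, 0, 0.9], "turn": [0, 0, 0], "fingers": 0}, {"dp": [0, 0, 0.9], "turn": [0, 0, 0], "fingers": 0}, {"dp": [0, 0, 0.8], "turn": [0, 0, 0], "fingers": 0}, {"dp": [0, 0, 0.6], "turn": [0, 0, 0], "fingers": 0}])

```text
clock: 3.42
eef_pos: [479.0, -100.9, 81.0]
tcp_rot: [-3.14, -0.001, 2.031]
contact_force: [0.3, 0.2, 0.1]
opening: 1.004
grasp_force: 0.0
```

Call:
play_rows(rows=[{"dp": [0, 0, 0.5], "turn": [0, 0, 0], "fingers": 0}, {"dp": [0, 0, 0.4], "turn": [0, 0, 0], "fingers": 0}, {"dp": [0, 0, 0.3], "turn": [0, 0, 0], "fingers": 0}, {"dp": [0, 0, 0.17], "turn": [0, 0, 0], "fingers": 0}, {"dp": [0, 0, 0], "turn": [0, 0, 0], "fingers": 0}])

```text
clock: 3.83
eef_pos: [479.3, -101.1, 27.3]
tcp_rot: [-3.14, -0.001, 2.03]
contact_force: [-1.0, 0.1, -0.2]
opening: 1.002
grasp_force: 0.0
```

Call:
play_rows(rows=[{"dp": [0, 0, 0], "turn": [0, 0, 0], "fingers": 0.25}, {"dp": [0, 0, 0], "turn": [0, 0, 0], "fingers": 0.3}, {"dp": [0, 0, 0], "turn": [0, 0, 0], "fingers": 0.4}, {"dp": [0, 0, 0], "turn": [0, 0, 0], "fingers": 0.6}, {"dp": [0, 0, 0], "turn": [0, 0, 0], "fingers": 0.8}], force=35)

```text
clock: 4.25
eef_pos: [480.7, -101.7, 29.5]
tcp_rot: [3.14, 0.001, 2.028]
contact_force: [-1.3, 0.2, 7.2]
opening: 0.644
grasp_force: 38.0
```

Call:
play_rows(rows=[{"dp": [0, 0, 0], "turn": [0, 0, 0], "fingers": 1}, {"dp": [0, 0, 0], "turn": [0, 0, 0], "fingers": 1}, {"dp": [0, 0, 0], "turn": [0, 0, 0], "fingers": 1}, {"dp": [0, 0, 0], "turn": [0, 0, 0], "fingers": 1}])

```text
clock: 4.58
eef_pos: [480.7, -101.7, 29.5]
tcp_rot: [3.14, 0.001, 2.028]
contact_force: [-1.2, 1.1, 7.3]
opening: 0.647
grasp_force: 38.0
```

Run:
```python
from h import *
from rig import r
go(r,480.3,-100.5,130,116.4)
w=r.grab_frame("wrist");cv2.imwrite("pics/w3.png",w["pixels"][:,:,::-1]);np.savez("w3.npz",**w)
```

```text
t 4.58 tcp [ 480.7 -101.7   29.5] yaw 116.22 q [-0.21  0.45  2.06  0.    0.63 -0.67] F [-1.2  1.1  7.3] T [0.08 0.27 0.05] open 0.647 grip 38.0
dp [ 0.029  0.007 -2.513] turn [ 0.012  0.009 -0.031]
```

View pics/w3.png

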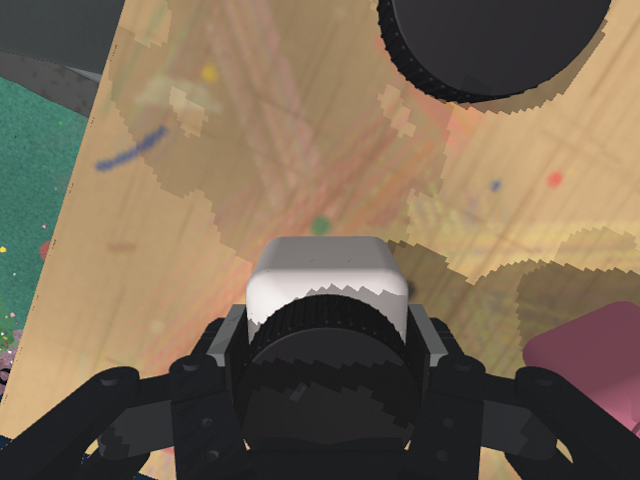

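Call:
play_rows(rows=[{"dp": [0, 0, -0.2], "turn": [0, 0, 0], "fingers": 1}, {"dp": [0, 0, -0.5], "turn": [0, 0, 0], "fingers": 1}, {"dp": [0, 0, -0.7], "turn": [0, 0, 0], "fingers": 1}, {"dp": [0, 0, -0.7], "turn": [0, 0, 0], "fingers": 1}, {"dp": [0, 0, -0.4], "turn": [0, 0, 0], "fingers": 1}])

```text
clock: 5.05
eef_pos: [480.8, -101.8, 131.5]
tcp_rot: [3.14, 0.002, 2.028]
contact_force: [0.2, -0.2, -3.8]
opening: 0.645
grasp_force: 39.0
```

Call:
play_rows(rows=[{"dp": [0, 0, 0], "turn": [0, 0, 0.6], "fingers": 1}, {"dp": [0, 0, 0], "turn": [0, 0, 0.9], "fingers": 1}, {"dp": [0, 0, 0], "turn": [0, 0, 1], "fingers": 1}, {"dp": [0, 0, 0], "turn": [0, 0, 1], "fingers": 1}, {"dp": [0, 0, 0], "turn": [0, 0, 1], "fingers": 1}])

```text
clock: 5.47
eef_pos: [479.7, -101.5, 129.0]
tcp_rot: [3.141, 0.0, 1.552]
contact_force: [0.6, 1.1, -2.9]
opening: 0.648
grasp_force: 38.9
```

Call:
play_rows(rows=[{"dp": [0, 0, 0], "turn": [0, 0, 0.6], "fingers": 1}, {"dp": [0, 0, 0], "turn": [0, 0, 0], "fingers": 1}, {"dp": [0, 0, 0], "turn": [0, 0, 0], "fingers": 1}])

```text
clock: 5.72
eef_pos: [479.9, -101.6, 128.8]
tcp_rot: [3.141, 0.0, 1.496]
contact_force: [0.1, 0.1, -3.3]
opening: 0.647
grasp_force: 38.9
```

Run:
```python
from h import *
from rig import r
go(r,485.6,196,130,85.6)
```

```text
t 5.72 tcp [ 479.9 -101.6  128.8] yaw 85.73 q [-0.21  0.28  2.01  0.    0.85 -0.14] F [ 0.1  0.1 -3.3] T [ 0.    0.05 -0.01] open 0.647 grip 38.9
dp [ 7.429 -0.411 -0.029] turn [0.001 0.    0.021]
```

Call:
play_rows(rows=[{"dp": [0.43, -0.02, 0], "turn": [0, 0, 0], "fingers": 1}, {"dp": [0.8, -0.04, 0], "turn": [0, 0, 0], "fingers": 1}, {"dp": [0.9, -0.05, 0], "turn": [0, 0, 0], "fingers": 1}, {"dp": [0.9, -0.05, 0], "turn": [0, 0, 0], "fingers": 1}, {"dp": [0.9, -0.05, 0], "turn": [0, 0, 0], "fingers": 1}])

```text
clock: 6.13
eef_pos: [483.5, 57.2, 128.8]
tcp_rot: [3.141, -0.0, 1.496]
contact_force: [0.7, -0.3, -3.8]
opening: 0.643
grasp_force: 38.9
```

Call:
play_rows(rows=[{"dp": [0.9, -0.05, 0], "turn": [0, 0, 0], "fingers": 1}, {"dp": [0.9, -0.05, 0], "turn": [0, 0, 0], "fingers": 1}, {"dp": [0.8, -0.05, 0], "turn": [0, 0, 0], "fingers": 1}, {"dp": [0.6, -0.03, 0], "turn": [0, 0, 0], "fingers": 1}, {"dp": [0.3, -0.02, 0], "turn": [0, 0, 0], "fingers": 1}])

```text
clock: 6.55
eef_pos: [486.5, 198.9, 128.8]
tcp_rot: [3.141, -0.001, 1.498]
contact_force: [0.1, 0.3, -3.5]
opening: 0.644
grasp_force: 38.9
```

Call:
play_rows(rows=[{"dp": [0, 0, 0], "turn": [0, 0, 0], "fingers": 1}, {"dp": [0, 0, 0], "turn": [0, 0, 0], "fingers": 1}, {"dp": [0, 0, 0], "turn": [0, 0, 0], "fingers": 1}])

```text
clock: 6.8
eef_pos: [486.2, 195.0, 128.4]
tcp_rot: [-3.141, 0.001, 1.495]
contact_force: [0.2, 0.1, -4.2]
opening: 0.645
grasp_force: 38.9
```

Run:
```python
from h import *
from rig import r
go(r,485.6,196,130,85.6)
w=r.grab_frame("wrist");cv2.imwrite("pics/w4.png",w["pixels"][:,:,::-1]);np.savez("w4.npz",**w)
```

```text
t 6.8 tcp [486.2 195.  128.4] yaw 85.64 q [ 0.38  0.33  1.94 -0.    0.88  0.46] F [ 0.2  0.1 -4.2] T [ 0.01 -0.04 -0.01] open 0.645 grip 38.9
dp [ 0.025 -0.017 -0.04 ] turn [-0.005  0.007  0.006]
```

View pics/w4.png

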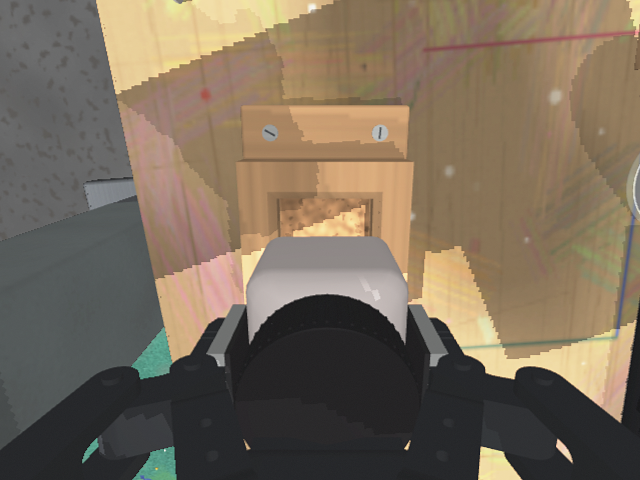

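Run:
```python
from h import *
w=load("w4");P=w["pose"]
a=np.radians(-4.4);ex=np.array([np.cos(a),np.sin(a)]);ey=np.array([-ex[1],ex[0]])
c=np.array([485.6,196.5])
for n,p,z in(("scr",(270,133),11),("scr",(381,132),11),("blkL",(237,162),40),("blkR",(413,162),40),("wellL top",(268,194),40),("wellR top",(380,194),40),("jarL45",(247,285),145),("jarR45",(407,285),145),("jar bottom front",(327,237),101)):
    q=onz(w,*p,z);print(n,q.round(1),"brace frame",((q-c)@ex).round(1),((q-c)@ey).round(1))
```

```text
scr [457.  266.6] brace frame -33.9 67.7
scr [525.5 262. ] brace frame 34.7 68.4
blkL [440.8 252.4] brace frame -49.0 52.3
blkR [539. 245.] brace frame 49.6 52.5
wellL top [456.  233.3] brace frame -32.3 34.4
wellR top [519.9 228.4] brace frame 31.8 34.5
jarL45 [462.1 218.8] brace frame -25.1 20.4
jarR45 [515.3 214.8] brace frame 28.2 20.5
jar bottom front [489.  221.6] brace frame 1.5 25.3
```

Call:
play_rows(rows=[{"dp": [0.03, -0.02, 0.2], "turn": [0, 0, 0], "fingers": 1}, {"dp": [0, 0, 0.4], "turn": [0, 0, 0], "fingers": 1}, {"dp": [0, 0, 0.4], "turn": [0, 0, 0], "fingers": 1}, {"dp": [0, 0, 0.3], "turn": [0, 0, 0], "fingers": 1}, {"dp": [0, 0, 0.15], "turn": [0, 0, 0], "fingers": 1}])

```text
clock: 7.27
eef_pos: [484.8, 196.0, 68.6]
tcp_rot: [-3.139, 0.001, 1.493]
contact_force: [-0.1, -0.3, -3.3]
opening: 0.646
grasp_force: 38.8
```

Call:
play_rows(rows=[{"dp": [0, 0, 0.1], "turn": [0, 0, 0], "fingers": 1}, {"dp": [0, 0, 0.1], "turn": [0, 0, 0], "fingers": 1}, {"dp": [0, 0, 0.1], "turn": [0, 0, 0], "fingers": 1}, {"dp": [0, 0, 0], "turn": [0, 0, 0], "fingers": 1}])

```text
clock: 7.6
eef_pos: [485.8, 197.1, 58.2]
tcp_rot: [-3.141, 0.0, 1.494]
contact_force: [0.6, 0.4, -3.5]
opening: 0.646
grasp_force: 38.8
```

Call:
play_rows(rows=[{"dp": [0, 0, 0.1], "turn": [0, 0, 0], "fingers": 1}, {"dp": [0, 0, 0.1], "turn": [0, 0, 0], "fingers": 1}, {"dp": [0, 0, 0.1], "turn": [0, 0, 0], "fingers": 1}, {"dp": [0, 0, 0], "turn": [0, 0, 0], "fingers": 1}])

```text
clock: 7.93
eef_pos: [485.4, 197.1, 45.8]
tcp_rot: [-3.141, 0.0, 1.494]
contact_force: [-0.5, 0.1, -3.7]
opening: 0.646
grasp_force: 38.8
```

Call:
play_rows(rows=[{"dp": [0, 0, 0.08], "turn": [0, 0, 0], "fingers": 1}, {"dp": [0, 0, 0.05], "turn": [0, 0, 0], "fingers": 1}, {"dp": [0, 0, 0.03], "turn": [0, 0, 0], "fingers": 1}, {"dp": [0, 0, 0], "turn": [0, 0, 0], "fingers": 1}])

```text
clock: 8.27
eef_pos: [485.6, 197.2, 39.8]
tcp_rot: [-3.141, 0.0, 1.494]
contact_force: [0.2, -0.1, -2.8]
opening: 0.645
grasp_force: 38.9
```

Call:
play_rows(rows=[{"dp": [0, 0, 0.03], "turn": [0, 0, 0], "fingers": 1}, {"dp": [0, 0, 0.02], "turn": [0, 0, 0], "fingers": 1}, {"dp": [0, 0, 0], "turn": [0, 0, 0], "fingers": 1}])

```text
clock: 8.52
eef_pos: [485.8, 197.3, 39.5]
tcp_rot: [3.142, -0.0, 1.494]
contact_force: [-5.4, -1.6, 15.6]
opening: 0.644
grasp_force: 41.2
```

Call:
play_rows(rows=[{"dp": [0, 0, 0], "turn": [0, 0, 0], "fingers": 0.2}, {"dp": [0, 0, 0], "turn": [0, 0, 0], "fingers": 0}, {"dp": [0, 0, 0], "turn": [0, 0, 0], "fingers": 0}, {"dp": [0, 0, 0], "turn": [0, 0, 0], "fingers": 0}, {"dp": [0, 0, 0], "turn": [0, 0, 0], "fingers": 0}])

```text
clock: 8.93
eef_pos: [485.9, 197.3, 38.1]
tcp_rot: [3.142, -0.0, 1.494]
contact_force: [-0.4, 0.7, 1.2]
opening: 0.998
grasp_force: 0.0
```

Call:
play_rows(rows=[{"dp": [0, 0, -0.2], "turn": [0, 0, 0], "fingers": 0}, {"dp": [0, 0, -0.6], "turn": [0, 0, 0], "fingers": 0}, {"dp": [0, 0, -0.9], "turn": [0, 0, 0], "fingers": 0}, {"dp": [0, 0, -0.9], "turn": [0, 0, 0], "fingers": 0}, {"dp": [0, 0, -0.9], "turn": [0, 0, 0], "fingers": 0}])

```text
clock: 9.35
eef_pos: [485.3, 197.1, 180.0]
tcp_rot: [-3.141, 0.0, 1.494]
contact_force: [1.3, -0.2, 0.2]
opening: 1.0
grasp_force: 0.0
```

Call:
play_rows(rows=[{"dp": [0, 0, -0.8], "turn": [0, 0, 0], "fingers": 0}, {"dp": [0, 0, -0.4], "turn": [0, 0, 0], "fingers": 0}, {"dp": [0, 0, 0], "turn": [0, 0, 0], "fingers": 0}, {"dp": [0, 0, 0], "turn": [0, 0, 0], "fingers": 0}])

```text
clock: 9.68
eef_pos: [486.2, 197.4, 227.2]
tcp_rot: [3.139, -0.001, 1.494]
contact_force: [-0.6, -0.1, -0.7]
opening: 1.001
grasp_force: 0.0
```

Run:
```python
from h import *
from rig import r
go(r,485.6,196.5,66,85.6)
w=r.grab_frame("wrist");cv2.imwrite("pics/w5.png",w["pixels"][:,:,::-1]);np.savez("w5.npz",**w)
u,v=proj(w,(485.6,196.5,89)).round().astype(int);print(u,v)
I=w["pixels"].astype(int);y0,x0=v-55,u-55
m=I[y0:v+55,x0:u+55].max(2)<70
for s,c in blob(m,300):
    a,b=x0+s[0]+s[2]/2-.5,y0+s[1]+s[3]/2-.5;print(s,a,b,onz(w,a,b,89).round(1),onz(w,a,b,79).round(1))
```

```text
t 9.68 tcp [486.2 197.4 227.2] yaw 85.6 q [ 0.38  0.2   1.85 -0.    1.09  0.46] F [-0.6 -0.1 -0.7] T [ 0.02 -0.01  0.03] open 1.001 grip 0.0
dp [-0.028 -0.021  4.031] turn [ 0.02  -0.01   0.001]
325 235
[22, 16, 69, 72, 3882] 326.0 231.5 [486.7 198.9] [486.5 196.4]
```

View pics/w5.png

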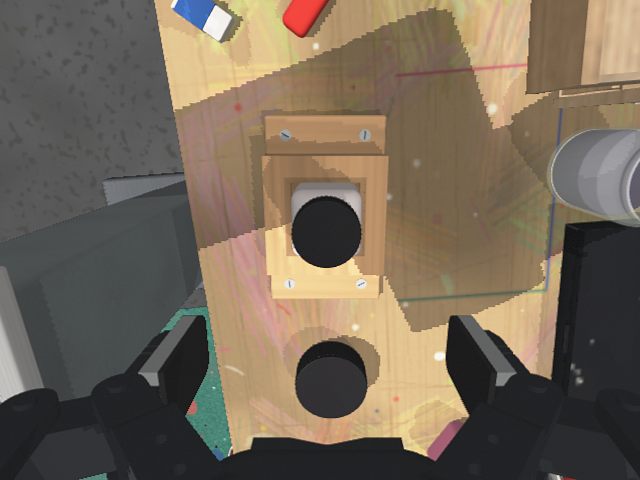

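Call:
play_rows(rows=[{"dp": [0.01, 0, 0.5], "turn": [0, 0, 0], "fingers": 0}, {"dp": [0, 0, 0.9], "turn": [0, 0, 0], "fingers": 0}, {"dp": [0, 0, 0.9], "turn": [0, 0, 0], "fingers": 0}, {"dp": [0, 0, 0.7], "turn": [0, 0, 0], "fingers": 0}, {"dp": [0, 0, 0.4], "turn": [0, 0, 0], "fingers": 0}])

```text
clock: 10.15
eef_pos: [482.6, 196.3, 85.3]
tcp_rot: [-3.135, 0.003, 1.494]
contact_force: [-0.8, -0.1, 0.4]
opening: 0.998
grasp_force: 0.0
```

Call:
play_rows(rows=[{"dp": [0, 0, 0.3], "turn": [0, 0, 0], "fingers": 0}, {"dp": [0, 0, 0.3], "turn": [0, 0, 0], "fingers": 0}, {"dp": [0, 0, 0], "turn": [0, 0, 0], "fingers": 0.25}, {"dp": [0, 0, 0], "turn": [0, 0, 0], "fingers": 0.35}, {"dp": [0, 0, 0], "turn": [0, 0, 0], "fingers": 0.4}], force=70)

```text
clock: 10.57
eef_pos: [485.5, 197.5, 65.9]
tcp_rot: [-3.141, 0.0, 1.494]
contact_force: [0.8, 0.3, 0.5]
opening: 0.61
grasp_force: 0.0
```

Call:
play_rows(rows=[{"dp": [0, 0, 0], "turn": [0, 0, 0], "fingers": 0.5}, {"dp": [0, 0, 0], "turn": [0, 0, 0], "fingers": 0.7}, {"dp": [0, 0, 0], "turn": [0, 0, 0], "fingers": 1}, {"dp": [0, 0, 0], "turn": [0, 0, 0], "fingers": 1}, {"dp": [0, 0, 0], "turn": [0, 0, 0], "fingers": 1}])

```text
clock: 10.98
eef_pos: [486.0, 197.7, 66.5]
tcp_rot: [3.141, -0.0, 1.494]
contact_force: [-0.6, -1.5, 2.1]
opening: 0.568
grasp_force: 73.0
```

Run:
```python
from h import *
from rig import r
go(r,486.5,197.5,66,85.6)
```

```text
t 10.98 tcp [486.  197.7  66.5] yaw 85.61 q [ 0.38  0.42  1.98 -0.    0.74  0.46] F [-0.6 -1.5  2.1] T [-0.14  0.01  0.04] open 0.568 grip 73.0
dp [-0.004  0.012  0.012] turn [ 0.006 -0.002  0.001]
```

Call:
play_rows(rows=[{"dp": [0, 0, 0], "turn": [0, 0, 0], "fingers": 1}, {"dp": [0, 0, 0], "turn": [0, 0, -0.5], "fingers": 1}, {"dp": [0, 0, 0], "turn": [0, 0, -0.5], "fingers": 1}, {"dp": [0, 0, 0], "turn": [0, 0, -0.5], "fingers": 1}, {"dp": [0, 0, 0], "turn": [0, 0, -0.5], "fingers": 1}], force=90)

```text
clock: 11.4
eef_pos: [486.1, 197.9, 66.9]
tcp_rot: [3.141, -0.0, 1.705]
contact_force: [-1.9, -0.5, 10.1]
opening: 0.559
grasp_force: 92.3
```

Call:
play_rows(rows=[{"dp": [0, 0, -0.005], "turn": [0, 0, -0.5], "fingers": 1}, {"dp": [0, 0, -0.005], "turn": [0, 0, -0.5], "fingers": 1}, {"dp": [0, 0, -0.005], "turn": [0, 0, -0.5], "fingers": 1}, {"dp": [0, 0, -0.005], "turn": [0, 0, -0.5], "fingers": 1}, {"dp": [0, 0, -0.005], "turn": [0, 0, -0.5], "fingers": 1}])

```text
clock: 11.82
eef_pos: [485.9, 197.8, 67.3]
tcp_rot: [3.141, -0.0, 1.968]
contact_force: [-0.9, -0.3, -0.1]
opening: 0.559
grasp_force: 92.4
```

Run:
```python
from h import *
from rig import r
go(r,486.5,197.5,66,85.6)
```

```text
t 11.82 tcp [485.9 197.8  67.3] yaw 112.73 q [ 0.38  0.42  1.97  0.    0.75 -0.01] F [-0.9 -0.3 -0.1] T [-0.03  0.07 -0.06] open 0.559 grip 92.4
dp [-0.013  0.012  0.032] turn [ 2.000e-03 -3.000e-03  4.522e+00]
```

Run:
```python
from h import *
from rig import r
w=r.grab_frame("wrist");cv2.imwrite("pics/w6.png",w["pixels"][:,:,::-1]);np.savez("w6.npz",**w)
print(r.sense()["wrist_torque"],r.sense()["joint_efforts"])
```

```text
[0.01255047 0.07962481 0.12523889] [-2.48178039e-01 -5.38311231e+01 -2.33330941e+01 -2.55818479e-02
 -1.08312888e-01  7.45253339e-01]
```

View pics/w6.png

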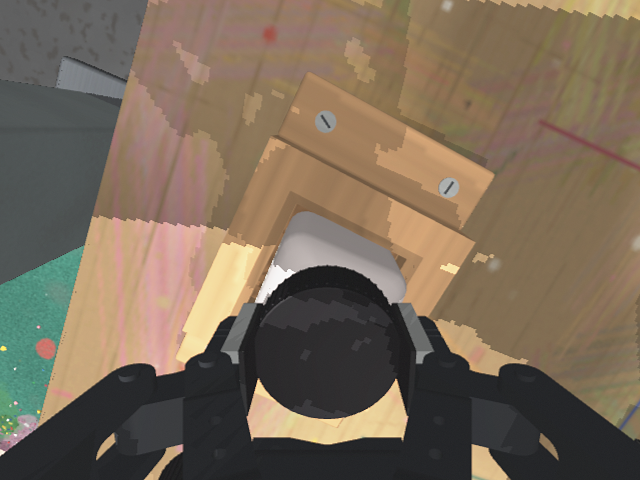

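Call:
play_rows(rows=[{"dp": [0, 0, -0.005], "turn": [0, 0, -0.5], "fingers": 1}, {"dp": [0, 0, -0.005], "turn": [0, 0, -0.5], "fingers": 1}, {"dp": [0, 0, -0.005], "turn": [0, 0, -0.5], "fingers": 1}, {"dp": [0, 0, -0.005], "turn": [0, 0, -0.5], "fingers": 1}, {"dp": [0, 0, -0.005], "turn": [0, 0, -0.5], "fingers": 1}])

```text
clock: 12.28
eef_pos: [485.6, 197.7, 67.9]
tcp_rot: [-3.141, -0.0, 2.228]
contact_force: [0.5, 0.3, -3.1]
opening: 0.56
grasp_force: 92.8
```

Call:
play_rows(rows=[{"dp": [0, 0, -0.005], "turn": [0, 0, -0.5], "fingers": 1}, {"dp": [0, 0, -0.005], "turn": [0, 0, -0.5], "fingers": 1}, {"dp": [0, 0, -0.005], "turn": [0, 0, -0.5], "fingers": 1}, {"dp": [0, 0, -0.005], "turn": [0, 0, -0.5], "fingers": 1}, {"dp": [0, 0, -0.005], "turn": [0, 0, -0.5], "fingers": 1}])

```text
clock: 12.7
eef_pos: [485.5, 197.6, 68.8]
tcp_rot: [-3.141, -0.0, 2.49]
contact_force: [-0.8, 0.8, -2.0]
opening: 0.563
grasp_force: 92.8
```

Run:
```python
from h import *
from rig import r
go(r,486.5,197.5,66,85.6);print(r.sense()["joint_efforts"][5])
```

```text
t 12.7 tcp [485.5 197.6  68.8] yaw 142.66 q [ 0.38  0.42  1.97  0.    0.75 -0.54] F [-0.8  0.8 -2. ] T [ 0.07  0.03 -0.04] open 0.563 grip 92.8
dp [-0.022  0.013  0.07 ] turn [-7.000e-03 -2.000e-03  9.511e+00]
1.0241854190826416
```

Call:
play_rows(rows=[{"dp": [0, 0, -0.004], "turn": [0, 0, -0.5], "fingers": 1}, {"dp": [0, 0, -0.004], "turn": [0, 0, -0.5], "fingers": 1}, {"dp": [0, 0, -0.004], "turn": [0, 0, -0.5], "fingers": 1}, {"dp": [0, 0, -0.004], "turn": [0, 0, -0.5], "fingers": 1}, {"dp": [0, 0, -0.004], "turn": [0, 0, -0.5], "fingers": 1}])

```text
clock: 13.12
eef_pos: [485.4, 197.6, 69.6]
tcp_rot: [-3.141, -0.001, 2.752]
contact_force: [-0.2, -0.1, -2.1]
opening: 0.562
grasp_force: 92.7
```

Call:
play_rows(rows=[{"dp": [0, 0, -0.004], "turn": [0, 0, -0.5], "fingers": 1}, {"dp": [0, 0, -0.004], "turn": [0, 0, -0.5], "fingers": 1}, {"dp": [0, 0, -0.004], "turn": [0, 0, -0.5], "fingers": 1}, {"dp": [0, 0, -0.004], "turn": [0, 0, -0.5], "fingers": 1}, {"dp": [0, 0, -0.004], "turn": [0, 0, -0.5], "fingers": 1}])

```text
clock: 13.53
eef_pos: [485.2, 197.5, 70.4]
tcp_rot: [-3.141, -0.001, 3.014]
contact_force: [-2.0, -0.2, -1.2]
opening: 0.561
grasp_force: 92.7
```

Call:
play_rows(rows=[{"dp": [0, 0, -0.004], "turn": [0, 0, -0.5], "fingers": 1}, {"dp": [0, 0, -0.004], "turn": [0, 0, -0.5], "fingers": 1}, {"dp": [0, 0, -0.004], "turn": [0, 0, -0.5], "fingers": 1}, {"dp": [0, 0, 0], "turn": [0, 0, 0], "fingers": 1}])

```text
clock: 13.87
eef_pos: [485.3, 197.5, 70.9]
tcp_rot: [-3.141, -0.001, -3.112]
contact_force: [-1.0, -1.5, -0.5]
opening: 0.559
grasp_force: 92.7
```

Run:
```python
from h import *
from rig import r
go(r,486.5,197.5,66,85.6);print(r.sense()["joint_efforts"][5])
w=r.grab_frame("wrist");cv2.imwrite("pics/w7.png",w["pixels"][:,:,::-1])
```

```text
t 13.87 tcp [485.3 197.5  70.9] yaw -178.33 q [ 0.38  0.41  1.97  0.    0.75 -1.22] F [-1.  -1.5 -0.5] T [-0.12  0.22  0.01] open 0.559 grip 92.7
dp [-0.031  0.     0.123] turn [-1.1000e-02 -5.0000e-03  1.6011e+01]
-0.9605066478252411
```

View pics/w7.png

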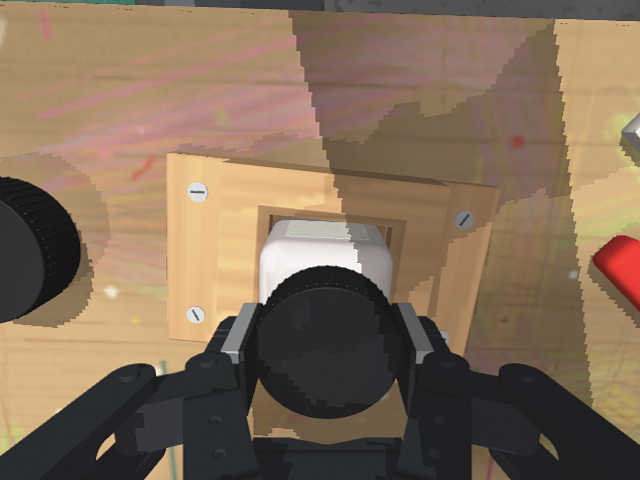

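Call:
play_rows(rows=[{"dp": [0, 0, -0.01], "turn": [0, 0, -0.5], "fingers": 1}, {"dp": [0, 0, -0.02], "turn": [0, 0, -0.2], "fingers": 1}, {"dp": [0, 0, -0.02], "turn": [0, 0, 0], "fingers": 1}, {"dp": [0, 0, 0], "turn": [0, 0, 0], "fingers": 1}, {"dp": [0, 0, 0], "turn": [0, 0, 0], "fingers": 1}])

```text
clock: 14.33
eef_pos: [485.8, 197.6, 73.2]
tcp_rot: [-3.142, -0.0, -3.042]
contact_force: [-1.2, -1.2, -0.0]
opening: 0.564
grasp_force: 92.7
```

Call:
play_rows(rows=[{"dp": [0, 0, -0.03], "turn": [0, 0, 0], "fingers": 1}, {"dp": [0, 0, -0.03], "turn": [0, 0, 0], "fingers": 1}, {"dp": [0, 0, 0], "turn": [0, 0, 0], "fingers": 1}, {"dp": [0, 0, 0], "turn": [0, 0, 0], "fingers": 1}])

```text
clock: 14.67
eef_pos: [485.8, 197.6, 75.7]
tcp_rot: [-3.142, -0.0, -3.041]
contact_force: [-1.5, -0.1, 0.9]
opening: 0.559
grasp_force: 92.8
```

Run:
```python
from h import *
from rig import r
go(r,486.5,197.5,66,85.6);print(r.sense()["joint_efforts"][5])
```

```text
t 14.67 tcp [485.8 197.6  75.7] yaw -174.21 q [ 0.38  0.41  1.97 -0.    0.76 -1.29] F [-1.5 -0.1  0.9] T [-0.17  0.3  -0.02] open 0.559 grip 92.8
dp [-0.017 -0.005  0.242] turn [-1.0000e-03  0.0000e+00  1.6698e+01]
0.004734298854600638
```

Call:
play_rows(rows=[{"dp": [0, 0, -0.08], "turn": [0, 0, 0], "fingers": 1}, {"dp": [0, 0, -0.15], "turn": [0, 0, 0], "fingers": 1}, {"dp": [0, 0, -0.15], "turn": [0, 0, 0], "fingers": 1}, {"dp": [0, 0, -0.12], "turn": [0, 0, 0], "fingers": 1}, {"dp": [0, 0, -0.07], "turn": [0, 0, 0], "fingers": 1}])

```text
clock: 15.08
eef_pos: [486.5, 198.0, 99.5]
tcp_rot: [3.141, 0.002, -3.04]
contact_force: [0.3, 0.6, -0.9]
opening: 0.564
grasp_force: 92.7
```

Call:
play_rows(rows=[{"dp": [0, 0, 0], "turn": [0, 0, 0], "fingers": 1}, {"dp": [0, 0, 0], "turn": [0, 0, 0], "fingers": 1}, {"dp": [0, 0, 0], "turn": [0, 0, 0], "fingers": 1}, {"dp": [0, 0, 0], "turn": [0, 0, 0], "fingers": 1}, {"dp": [0, 0, 0], "turn": [0, 0, 0], "fingers": 1}])

```text
clock: 15.5
eef_pos: [485.7, 197.6, 98.1]
tcp_rot: [-3.141, -0.0, -3.04]
contact_force: [-0.3, -0.7, -1.4]
opening: 0.554
grasp_force: 92.7
```

Run:
```python
from h import *
from rig import r
go(r,486.5,197.5,98.5,85.6)
f=r.grab_frame("scene");np.savez("s8.npz",**f)
u,v=proj(f,(486,197,70)).astype(int);print(u,v)
w=r.grab_frame("wrist")["pixels"]
a=cv2.resize(f["pixels"][v-50:v+50,u-65:u+65],(780,600),interpolation=cv2.INTER_CUBIC)
cv2.imwrite("pics/s8.png",np.vstack([a[::2,::2],cv2.resize(w,(390,292))])[:,:,::-1])
```

```text
t 15.5 tcp [485.7 197.6  98.1] yaw -174.2 q [ 0.38  0.37  1.96  0.    0.81 -1.29] F [-0.3 -0.7 -1.4] T [0.04 0.01 0.02] open 0.554 grip 92.7
dp [-0.021 -0.004 -0.01 ] turn [-5.00e-03 -2.00e-03  1.67e+01]
245 244
```

View pics/s8.png

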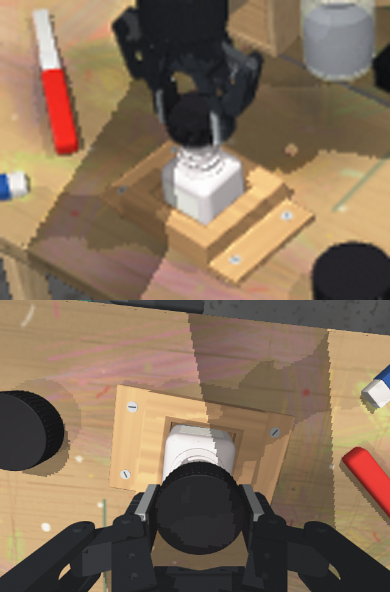

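```bash
python3 -c "
from rig import r
print(r.sign_off())"
```

```text
the job is handed in; nothing more can be done
None
```

I handed the job in at about 15.5 s with the jar down in the brace's well and the lid unscrewed, held level over the mouth by the fingers; from the arm's height readings it is about 16 mm above the rim, and the judge returned no verdict.

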